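# Mirror the pencil row for the other partner

## Task

Move the four sticks (three pencils and a stick of sealing wax) from the oak pen rest to the blue one so that their order is reversed. Take them one at a time, beginning at the oak rest's brass-knob end, and fill the blue rest notch by notch beginning at its plain end, so that the stick that lay next to the oak rest's knobs ends farthest from the blue rest's knobs. Lay each in its notch across both rails, with its middle midway between them, either way round, and leave the eraser and the compass where they are.

Things in the scene. Friction and masses are not known exactly. Their poses are not given: they have to be found in the camera images.
- oak_rest: Pale oak pen rest holding the sticks, fixed, 226 (y) x 96 (x) mm. Rails 12 mm thick along y at x = +-34 mm, between them a 56 mm lane for the fingers over a 6 mm base plate. Four notches at y = +90, +30, -30, -90 mm, 30 mm wide, floor 36 mm up, parted by round humps 15 mm high; sticks lie along x on both rails. +y end: two brass balls, top 65 mm; -y end plain, 52 mm. Origin: centre of underside; z up.
- blue_rest: Blue-painted pen rest, empty at the start, fixed; shape, size, notches, origin and axes exactly as the oak rest: notches at y = +90, +30, -30, -90 mm, floor 36 mm above the desk, brass balls at its +y end, plain at its -y end.
- pencil_red: Red pencil, 10 mm wide, 8 mm high, 152 mm long. Origin: middle of its length, on its underside; y along its length, z up. It starts in one of the four notches of the oak rest, middle of its length roughly midway between the rails. 
- pencil_green: Green pencil, 10 mm wide, 8 mm high, 182 mm long. Origin: middle of its length, on its underside; y along its length, z up. It starts in one of the four notches of the oak rest, middle of its length roughly midway between the rails. 
- pencil_plain: Yellow-brown plain pencil, 10 mm wide, 8 mm high, 167 mm long. Origin: middle of its length, on its underside; y along its length, z up. It starts in one of the four notches of the oak rest, middle of its length roughly midway between the rails. 
- sealing_wax: Short thick stick of dark red sealing wax, 12 mm wide, 11 mm high, 101 mm long. Origin: middle of its length, on its underside; y along its length, z up. It starts in one of the four notches of the oak rest, middle of its length roughly midway between the rails. 
- eraser: Loose blue-sleeved pink eraser, 20 x 48 x 12 mm, lying on the desk behind the blue rest; a bystander. Origin: centre of its underside.
- field_compass: Loose brass pocket compass, 60 x 73 x 16 mm, lying on the desk behind the oak rest; a bystander. Origin: centre of its underside.
There are look-alikes about, which are no part of the job. What is shaped like the sealing_wax but pink, purple or turquoise is not meant.

How it is judged:
On the way, in this order (a step that is already met when the one before it is completed fails the run):
1. a stick lies in the first notch of the blue rest from its plain end, while the oak rest's notches after the first from its knobs still hold theirs (((y of pencil_red in the frame of blue_rest between -0.105 and -0.075 m and height (world z) of pencil_red below 0.041 m) or (y of pencil_green in the frame of blue_rest between -0.105 and -0.075 m and height (world z) of pencil_green below 0.041 m) or (y of pencil_plain in the frame of blue_rest between -0.105 and -0.075 m and height (world z) of pencil_plain below 0.041 m) or (y of sealing_wax in the frame of blue_rest between -0.105 and -0.075 m and height (world z) of sealing_wax below 0.041 m)) and ((y of pencil_red in the frame of oak_rest between 0.013 and 0.047 m and height (world z) of pencil_red below 0.041 m) or (y of pencil_green in the frame of oak_rest between 0.013 and 0.047 m and height (world z) of pencil_green below 0.041 m) or (y of pencil_plain in the frame of oak_rest between 0.013 and 0.047 m and height (world z) of pencil_plain below 0.041 m) or (y of sealing_wax in the frame of oak_rest between 0.013 and 0.047 m and height (world z) of sealing_wax below 0.041 m)) and ((y of pencil_red in the frame of oak_rest between -0.047 and -0.013 m and height (world z) of pencil_red below 0.041 m) or (y of pencil_green in the frame of oak_rest between -0.047 and -0.013 m and height (world z) of pencil_green below 0.041 m) or (y of pencil_plain in the frame of oak_rest between -0.047 and -0.013 m and height (world z) of pencil_plain below 0.041 m) or (y of sealing_wax in the frame of oak_rest between -0.047 and -0.013 m and height (world z) of sealing_wax below 0.041 m)) and ((y of pencil_red in the frame of oak_rest between -0.107 and -0.073 m and height (world z) of pencil_red below 0.041 m) or (y of pencil_green in the frame of oak_rest between -0.107 and -0.073 m and height (world z) of pencil_green below 0.041 m) or (y of pencil_plain in the frame of oak_rest between -0.107 and -0.073 m and height (world z) of pencil_plain below 0.041 m) or (y of sealing_wax in the frame of oak_rest between -0.107 and -0.073 m and height (world z) of sealing_wax below 0.041 m))), for 0.2 s.
2. a stick lies in the second notch of the blue rest from its plain end, while the oak rest's notches after the second from its knobs still hold theirs (((y of pencil_red in the frame of blue_rest between -0.045 and -0.015 m and height (world z) of pencil_red below 0.041 m) or (y of pencil_green in the frame of blue_rest between -0.045 and -0.015 m and height (world z) of pencil_green below 0.041 m) or (y of pencil_plain in the frame of blue_rest between -0.045 and -0.015 m and height (world z) of pencil_plain below 0.041 m) or (y of sealing_wax in the frame of blue_rest between -0.045 and -0.015 m and height (world z) of sealing_wax below 0.041 m)) and ((y of pencil_red in the frame of oak_rest between -0.047 and -0.013 m and height (world z) of pencil_red below 0.041 m) or (y of pencil_green in the frame of oak_rest between -0.047 and -0.013 m and height (world z) of pencil_green below 0.041 m) or (y of pencil_plain in the frame of oak_rest between -0.047 and -0.013 m and height (world z) of pencil_plain below 0.041 m) or (y of sealing_wax in the frame of oak_rest between -0.047 and -0.013 m and height (world z) of sealing_wax below 0.041 m)) and ((y of pencil_red in the frame of oak_rest between -0.107 and -0.073 m and height (world z) of pencil_red below 0.041 m) or (y of pencil_green in the frame of oak_rest between -0.107 and -0.073 m and height (world z) of pencil_green below 0.041 m) or (y of pencil_plain in the frame of oak_rest between -0.107 and -0.073 m and height (world z) of pencil_plain below 0.041 m) or (y of sealing_wax in the frame of oak_rest between -0.107 and -0.073 m and height (world z) of sealing_wax below 0.041 m))), for 0.2 s.
3. a stick lies in the third notch of the blue rest from its plain end, while the oak rest's notches after the third from its knobs still hold theirs (((y of pencil_red in the frame of blue_rest between 0.015 and 0.045 m and height (world z) of pencil_red below 0.041 m) or (y of pencil_green in the frame of blue_rest between 0.015 and 0.045 m and height (world z) of pencil_green below 0.041 m) or (y of pencil_plain in the frame of blue_rest between 0.015 and 0.045 m and height (world z) of pencil_plain below 0.041 m) or (y of sealing_wax in the frame of blue_rest between 0.015 and 0.045 m and height (world z) of sealing_wax below 0.041 m)) and ((y of pencil_red in the frame of oak_rest between -0.107 and -0.073 m and height (world z) of pencil_red below 0.041 m) or (y of pencil_green in the frame of oak_rest between -0.107 and -0.073 m and height (world z) of pencil_green below 0.041 m) or (y of pencil_plain in the frame of oak_rest between -0.107 and -0.073 m and height (world z) of pencil_plain below 0.041 m) or (y of sealing_wax in the frame of oak_rest between -0.107 and -0.073 m and height (world z) of sealing_wax below 0.041 m))), for 0.2 s.
At the end, for the whole second after the job is handed in: Each of the four notches of the blue rest holds one of the four sticks, lying on both rails: its origin within 15 mm of the notch centre along the rest, within 18 mm of the middle across it, and between 32 and 41 mm above the desk, its length within 0.3 rad of the rest's x; all released and at rest (((y of pencil_red in the frame of blue_rest between 0.075 and 0.105 m and height (world z) of pencil_red below 0.041 m) or (y of pencil_green in the frame of blue_rest between 0.075 and 0.105 m and height (world z) of pencil_green below 0.041 m) or (y of pencil_plain in the frame of blue_rest between 0.075 and 0.105 m and height (world z) of pencil_plain below 0.041 m) or (y of sealing_wax in the frame of blue_rest between 0.075 and 0.105 m and height (world z) of sealing_wax below 0.041 m)) and ((y of pencil_red in the frame of blue_rest between 0.015 and 0.045 m and height (world z) of pencil_red below 0.041 m) or (y of pencil_green in the frame of blue_rest between 0.015 and 0.045 m and height (world z) of pencil_green below 0.041 m) or (y of pencil_plain in the frame of blue_rest between 0.015 and 0.045 m and height (world z) of pencil_plain below 0.041 m) or (y of sealing_wax in the frame of blue_rest between 0.015 and 0.045 m and height (world z) of sealing_wax below 0.041 m)) and ((y of pencil_red in the frame of blue_rest between -0.045 and -0.015 m and height (world z) of pencil_red below 0.041 m) or (y of pencil_green in the frame of blue_rest between -0.045 and -0.015 m and height (world z) of pencil_green below 0.041 m) or (y of pencil_plain in the frame of blue_rest between -0.045 and -0.015 m and height (world z) of pencil_plain below 0.041 m) or (y of sealing_wax in the frame of blue_rest between -0.045 and -0.015 m and height (world z) of sealing_wax below 0.041 m)) and ((y of pencil_red in the frame of blue_rest between -0.105 and -0.075 m and height (world z) of pencil_red below 0.041 m) or (y of pencil_green in the frame of blue_rest between -0.105 and -0.075 m and height (world z) of pencil_green below 0.041 m) or (y of pencil_plain in the frame of blue_rest between -0.105 and -0.075 m and height (world z) of pencil_plain below 0.041 m) or (y of sealing_wax in the frame of blue_rest between -0.105 and -0.075 m and height (world z) of sealing_wax below 0.041 m)) and x of pencil_red in the frame of blue_rest between -0.018 and 0.018 m and height (world z) of pencil_red between 0.032 and 0.041 m and angle between the y axis of each of pencil_red, pencil_green, pencil_plain, sealing_wax and the x axis of blue_rest, either way round below 0.3 rad and x of pencil_green in the frame of blue_rest between -0.018 and 0.018 m and height (world z) of pencil_green between 0.032 and 0.041 m and x of pencil_plain in the frame of blue_rest between -0.018 and 0.018 m and height (world z) of pencil_plain between 0.032 and 0.041 m and x of sealing_wax in the frame of blue_rest between -0.018 and 0.018 m and height (world z) of sealing_wax between 0.032 and 0.041 m and linear speed of each of pencil_red, pencil_green, pencil_plain, sealing_wax below 0.02 m/s and contact force between the fingers and pencil_red below 0.1 N and contact force between the fingers and pencil_green below 0.1 N and contact force between the fingers and pencil_plain below 0.1 N and contact force between the fingers and sealing_wax below 0.1 N); the robot touches nothing.
It fails at once if the eraser is shifted by more than 15 mm (distance of eraser from where it was at the start of the episode above 0.015 m).
It fails at once if the compass is shifted by more than 15 mm (distance of field_compass from where it was at the start of the episode above 0.015 m).
It also fails if it takes over 96 s, if anything falls off the work surface, if the arm or the gripper's body presses on something with over 40 N, if the wrist force passes 120 N, or if a joint passes its speed limit or range.

## Robot

A 7-joint arm with a two-finger parallel gripper is mounted at the origin on the work surface; the furniture and walls round the work are solid. World frame = base frame: x ahead of the robot, y to its left, z up, the work surface at z = 0. Lengths are in m, angles in rad, forces in N, time in s.
With the tool pointing down it reaches from about 0.375 to 0.925 m from the base axis. Payload 3.1 kg.
Tool frame: the origin (TCP) lies on the centre line of the jaws, within the pads' length; the fingertips stand 19 mm ahead of it and the grasp point (between the pads) is the TCP; z points along the fingers, y is the line along which they close (so a half turn about z gives the same grasp; the last joint's range is limited). The gripper opens to 85 mm and grips with 20 to 120 N. Pads are 22 mm wide; open, the fingers measure 114 mm over their backs; the gripper's body (76 mm by 85 mm) begins 54 mm behind the grasp point. The pads swing forward as they close: fully open they stand 13 mm farther back than shut.
Start: joints at [-1.265, 0.383, 0.044, 1.598, -0.018, 1.161, -0.05], TCP at [0.255, 0.598, 0.25] pointing down, gripper open.
Joint ranges: [-2.61, 2.61], [-0.41, 2.15], [-1.48, 1.57], [0, 2.5], [-1.57, 4.71], [0.05, 1.97], [-2.85, 2.85]. Speed limits (rad/s): [2.79, 2.79, 3.14, 3.14, 3.14, 3.14, 3.14].

## Interface

Orientations are given as a rotation vector (axis times angle).
In Python, from station import r gives the robot as it stands. The module is installed in compiled form; this text tells all that it offers.
- The arm moves only by the tool apply_moves, never from a script. Its argument "commands" is text: rows parted by semicolons, each of 7 numbers parted by spaces: the finger opening in m, from 0 to 0.0854, then the shift along the world's x, y, z in m, then the turn, a rotation vector about the world's x, y, z in rad. A call has 1 to 10 rows; each row shifts and turns the commanded pose from where the row before left it; what a row does not reach is not made up. A row lasts 1/12 s, in which the tool goes at most 41.7 mm and 7.16 degrees, less where a joint would pass 70% of its speed; a pose out of reach is approached as far as the arm can. A call with a gripper value outside its range is refused whole. The fingers move at their own pace and stop on an object; "squeeze" is the grip in N (left out, the last holds). Time passes only in rows, so rows that do not move let the fingers close. It gives the time, the measured TCP pose, the force, the opening and the grip force at its end, in the units of the state.
- r.observe(): the state, without advancing time (a new reading comes with each control period).
- r.read_camera(name): name is "scene" or "top" or "wrist"; returns a dict with "pixels" (420x560x3 uint8, red, green, blue), "fov_y" (degrees; the focal length in pixels is half the picture's height over the tangent of half this angle, whatever the lens; pixels are square), "cx", "cy" (the principal point, pixels), "world_from_camera" (4x4, takes a point from camera to world coordinates). Camera axes: x right, y up, looking along -z (the intrinsics and any distortion apply to the point x, -y, -z); pixel columns grow to the right and rows downward; lengths in m; the calibration is good to about 2 mm. A picture is of the moment at which its call begins. There is no depth.
- r.job_done(): hands the job in; it is judged then, once.
The state is a dict: "t": time; "joint_pos": joint angles; "qd": joint speeds; "joint_efforts": joint torques, N m; "tcp_pos": TCP position; "tcp_rot": TCP orientation; "force": force on the tool from outside, world axes, zero at the start; "wrist_torque": the same for the moment, N m; "finger_gap": finger opening in m; "finger_force": force on a finger pad.
Only numpy, scipy, OpenCV 4.12 (cv2) and the standard library are available. Lean on these libraries where they do the work, as an engineer would, in place of code of your own. Each camera call takes 0.05 s, during which the arm holds its last target. There are 200 camera calls.

## Working session

There is one attempt and no reset: what is moved stays moved. The work goes in short steps, Python scripts to look and compute and a tool call to move; the robot and the scene stay as the last step left them, time stands still between calls to the robot, and variables do not carry over. Pictures are saved under pics/ and viewed, at most 14 in all, crops included, and the job is handed in when it is done.

Besides the shell and the picture viewer there is one more tool, called as a command line: name --argument value ..., lists and objects as JSON in quotes. apply_moves: Moves the arm, as the interface text tells. Its arguments: {"type":"object","properties":{"commands":{"type":"string"},"squeeze":{"type":"number"}},"required":["commands"]}

```bash
mkdir -p pics
python3 - <<'E'
from station import r
import cv2
for n in("scene","top"):
    d=r.read_camera(n);cv2.imwrite(f"pics/{n}0.png",d["pixels"][:,:,::-1]);print(n,{k:v for k,v in d.items() if k!="pixels"})
print(r.observe())
E
```

```text
scene {'fov_y': 53.92346432965522, 'cx': 277.76988951950773, 'cy': 207.04992194740717, 'world_from_camera': array([[ 0.7391689 ,  0.4466407 , -0.50412441, -0.19016313],
       [-0.67346581,  0.49963979, -0.5447971 , -0.86063075],
       [ 0.00855206,  0.74220763,  0.67011544,  0.91610582],
       [ 0.        ,  0.        ,  0.        ,  1.        ]])}
top {'fov_y': 48.7446521375029, 'cx': 280.83754419424565, 'cy': 214.69839776831293, 'world_from_camera': array([[ 0.02454278,  0.99547042, -0.09184926,  0.33945384],
       [-0.99961726,  0.0232637 , -0.01497091, -0.19754619],
       [-0.01276635,  0.09218154,  0.99566038,  1.22032497],
       [ 0.        ,  0.        ,  0.        ,  1.        ]])}
{'t': 0.1, 'joint_pos': array([-1.26482347,  0.38379816,  0.04382788,  1.59945142, -0.01792353,
        1.16123848, -0.04989446]), 'qd': array([-6.95452472e-05, -1.39135740e-03,  6.49761289e-04, -3.60610279e-03,
       -1.32976106e-03,  1.13273099e-03,  8.46251966e-05]), 'joint_efforts': array([ 2.97926148e-03, -4.34727430e+01,  1.02925681e+00, -2.50452626e+01,
        1.07810763e-02,  5.45724935e-03,  2.91152467e-06]), 'tcp_pos': array([0.25503832, 0.59696196, 0.2489676 ]), 'tcp_rot': array([-0.62973696, -3.07742386,  0.00388216]), 'force': array([-0.39761181,  0.21314337, -0.33089188]), 'wrist_torque': array([-0.0854961 ,  0.01153927, -0.00805016]), 'finger_force': 0.0, 'finger_gap': 0.08585864662082551}
```

View pics/scene0.png

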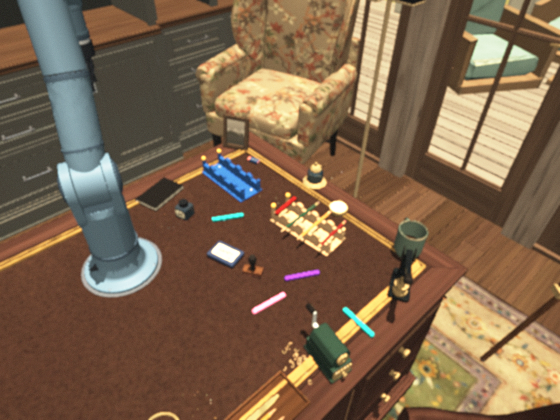

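View pics/top0.png

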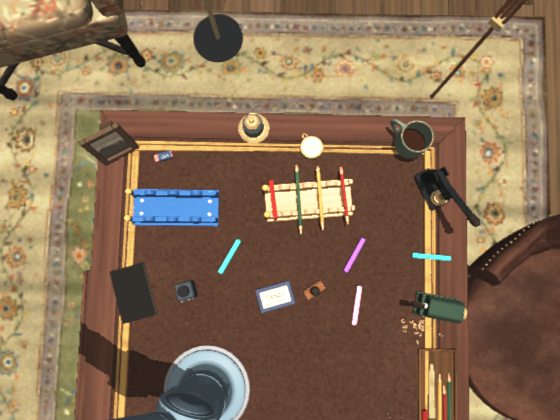

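Run:
```python
import cv2
a=cv2.imread("pics/top0.png")
cv2.imwrite("pics/crop0.png",cv2.resize(a[145:250,110:370],None,fx=3.07,fy=3.07,interpolation=cv2.INTER_CUBIC))
```

```text
(no output)
```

View pics/crop0.png

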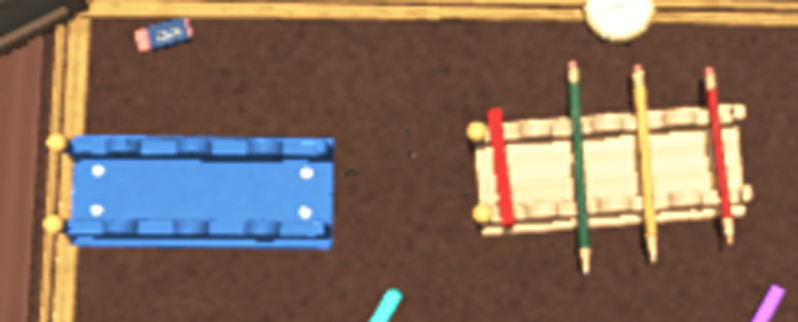

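```bash
cat > h.py <<'E'
import numpy as np,cv2
def ray(d,uv,z):
    f=210/np.tan(np.radians(d["fov_y"]/2));T=np.array(d["world_from_camera"]);uv=np.atleast_2d(uv).astype(float)
    c=np.c_[(uv[:,0]-d["cx"])/f,-(uv[:,1]-d["cy"])/f,-np.ones(len(uv))]@T[:3,:3].T
    return T[:3,3]+c*((z-T[2,3])/c[:,2])[:,None]
E
python3 - <<'E'
from h import *
from station import r
d=r.read_camera("top")
p=lambda a:np.array(a)/3.07+[110,145]
def show(n,a,z): q=ray(d,p(a),z);print(n,q[:,:2].round(4).tolist(),"mean",q.mean(0).round(4),"len",np.linalg.norm(q[0]-q[-1]).round(4),"dir(x)",np.degrees(np.arctan2(*(q[0]-q[-1])[1::-1])).round(1))
show("screws",[(97,170),(306,173),(97,210),(306,212)],.006)
show("screw line",[(97,190),(306,192.5)],.006)
show("bknobs",[(56,143),(53,224)],.058)
show("oknobs",[(476,130),(482,213)],.058)
show("bplain",[(333,152),(333,247)],.003)
show("wax",[(495,110),(508,225)],.047)
show("green",[(573,61),(586,273)],.044)
show("plain",[(637,65),(653,262)],.044)
show("red",[(710,67),(729,243)],.044)
show("eraser",[(163,35)],.006)
E
```

```text
screws [[0.4809, 0.1904], [0.4825, 0.0097], [0.4463, 0.1886], [0.4488, 0.0084]] mean [0.4646 0.0993 0.006 ] len 0.1849 dir(x) 80.0
screw line [[0.4636, 0.1895], [0.4656, 0.009]] mean [0.4646 0.0993 0.006 ] len 0.1805 dir(x) 90.6
bknobs [[0.4966, 0.209], [0.4293, 0.2078]] mean [0.463  0.2084 0.058 ] len 0.0673 dir(x) 1.0
oknobs [[0.5153, -0.1384], [0.4467, -0.1452]] mean [ 0.481  -0.1418  0.058 ] len 0.069 dir(x) 5.7
bplain [[0.5017, -0.0125], [0.4194, -0.0155]] mean [ 0.4605 -0.014   0.003 ] len 0.0823 dir(x) 2.1
wax [[0.5342, -0.1532], [0.4382, -0.1665]] mean [ 0.4862 -0.1598  0.047 ] len 0.0969 dir(x) 7.9
green [[0.5777, -0.2174], [0.4002, -0.2319]] mean [ 0.4889 -0.2246  0.044 ] len 0.1781 dir(x) 4.7
plain [[0.5754, -0.271], [0.4106, -0.2871]] mean [ 0.493 -0.279  0.044] len 0.1656 dir(x) 5.6
red [[0.5751, -0.3321], [0.4278, -0.3496]] mean [ 0.5014 -0.3408  0.044 ] len 0.1483 dir(x) 6.8
eraser [[0.6005, 0.139]] mean [0.6005 0.139  0.006 ] len 0.0 dir(x) 0.0
```

apply_moves --commands "0.04 0.0115 -0.038 0 0 0 0.051;0.04 0.0115 -0.038 0 0 0 0.051;0.04 0.0115 -0.038 0 0 0 0.051;0.04 0.0115 -0.038 0 0 0 0.051;0.04 0.0115 -0.038 0 0 0 0.051;0.04 0.0115 -0.038 0 0 0 0.051;0.04 0.0115 -0.038 0 0 0 0.051;0.04 0.0115 -0.038 0 0 0 0.051;0.04 0.0115 -0.038 0 0 0 0.051;0.04 0.0115 -0.038 0 0 0 0.051"

```text
t: 0.98
tcp_pos: [0.3703, 0.2156, 0.2501]
tcp_rot: [0.171, -3.137, -0.0]
force: [0.5, -0.7, 0.1]
finger_gap: 0.0399
finger_force: 0.0
```

apply_moves --commands "0.04 0.0115 -0.038 0 0 0 0;0.04 0.0115 -0.038 0 0 0 0;0.04 0.0115 -0.038 0 0 0 0;0.04 0.0115 -0.038 0 0 0 0;0.04 0.0115 -0.038 0 0 0 0;0.04 0.0115 -0.038 0 0 0 0;0.04 0.0115 -0.038 0 0 0 0;0.04 0.0115 -0.038 0 0 0 0;0.04 0.0115 -0.036 0 0 0 0;0.04 0 0 0 0 0 0"

```text
t: 1.82
tcp_pos: [0.4746, -0.1313, 0.2512]
tcp_rot: [-0.148, 3.135, -0.009]
force: [-0.4, -0.3, -0.3]
finger_gap: 0.0399
finger_force: 0.0
```

apply_moves --commands "0.04 0.011 -0.029 0 0 0 0;0.04 0 0 0 0 0 0.01;0.04 0 0 0 0 0 0"

```text
t: 2.07
tcp_pos: [0.4846, -0.1528, 0.2501]
tcp_rot: [0.177, -3.136, 0.002]
force: [-0.6, 1.1, -0.1]
finger_gap: 0.0401
finger_force: 0.0
```

Run:
```python
from station import r
import cv2,pickle
d=r.read_camera("wrist");pickle.dump(d,open("w1.pkl","wb"));cv2.imwrite("pics/w1.png",d["pixels"][:,:,::-1])
print(d["fov_y"],d["cx"],d["cy"],d["world_from_camera"].round(3),r.observe()["tcp_pos"])
```

```text
66.15760270384396 282.9467238270694 208.4311546201527 [[-0.113 -0.943 -0.312  0.404]
 [ 0.994 -0.107 -0.034 -0.162]
 [-0.001 -0.314  0.949  0.375]
 [ 0.     0.     0.     1.   ]] [ 0.48446965 -0.15129081  0.24992098]
```

View pics/w1.png

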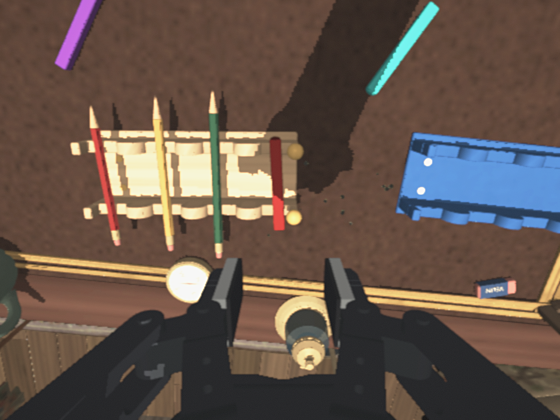

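Run:
```python
from h import *
import pickle
d=pickle.load(open("w1.pkl","rb"))
for n,a,z in [("wax",[(275.5,138),(279,230)],.046),("green",[(213,93),(219,257)],.044),("plain",[(156,97),(170,249)],.044),("red",[(93,107),(116,244)],.044),("screws",[(428,162),(420.5,191)],.006),("knobs",[(295,152),(294,218)],.058)]:
    q=ray(d,a,z);print(n,q[:,:2].round(4).tolist(),q.mean(0)[:2].round(4),np.linalg.norm(q[0]-q[1]).round(4),np.degrees(np.arctan2(*(q[1]-q[0])[1::-1])).round(1))
```

```text
wax [[0.4387, -0.1656], [0.5372, -0.1513]] [ 0.488  -0.1585] 0.0995 8.3
green [[0.4032, -0.2303], [0.5787, -0.2156]] [ 0.4909 -0.2229] 0.1761 4.8
plain [[0.4131, -0.2852], [0.5749, -0.2711]] [ 0.494  -0.2781] 0.1624 5.0
red [[0.4294, -0.3467], [0.5756, -0.3315]] [ 0.5025 -0.3391] 0.1469 5.9
screws [[0.4502, 0.0112], [0.485, 0.0111]] [0.4676 0.0111] 0.0348 -0.1
knobs [[0.4487, -0.1451], [0.5171, -0.1376]] [ 0.4829 -0.1413] 0.0688 6.3
```

apply_moves --commands "0.04 0.002 -0.0075 -0.04 0 0 0.02;0.04 0 0 -0.04 0 0 0;0.04 0 0 -0.04 0 0 0;0.04 0 0 -0.04 0 0 0;0.04 0 0 -0.02 0 0 0;0.04 0 0 0 0 0 0;0.04 0 0 0 0 0 0"

```text
t: 2.7
tcp_pos: [0.4858, -0.1572, 0.0694]
tcp_rot: [0.216, -3.131, -0.002]
force: [0.8, -0.2, 0.8]
finger_gap: 0.04
finger_force: 0.0
```

apply_moves --commands "0.04 0.001 -0.0015 -0.0295 0 0 0;0.04 0 0 0 0 0 0;0 0 0 0 0 0 0;0 0 0 0 0 0 0;0 0 0 0 0 0 0;0 0 0 0 0 0 0;0 0 0 0 0 0 0" --squeeze 40

```text
t: 3.28
tcp_pos: [0.4896, -0.1605, 0.043]
tcp_rot: [-0.214, 3.131, 0.0]
force: [-1.0, 0.7, 7.7]
finger_gap: 0.0113
finger_force: 41.1
```

apply_moves --commands "0 0 0 0.03 0 0 0;0 0 0 0.04 0 0 0;0 -0.004 0.034 0.01 0 0 -0.025;0 -0.004 0.034 0 0 0 -0.025;0 -0.004 0.034 0 0 0 -0.025;0 -0.004 0.034 0 0 0 -0.025;0 -0.005 0.034 0 0 0 -0.025;0 0 0 0 0 0 0;0 0 0 0 0 0 0"

```text
t: 4.03
tcp_pos: [0.4669, 0.0126, 0.1214]
tcp_rot: [-0.027, 3.141, 0.002]
force: [0.3, -0.5, -0.0]
finger_gap: 0.0111
finger_force: 40.1
```

apply_moves --commands "0 -0.001 -0.002 -0.04 0 0 0;0 0 0 -0.025 0 0 0;0 0 0 0 0 0 0;0 0 0 0 0 0 0"

```text
t: 4.37
tcp_pos: [0.4648, 0.0057, 0.0553]
tcp_rot: [0.013, -3.139, 0.003]
force: [0.6, -0.4, 0.3]
finger_gap: 0.0113
finger_force: 40.1
```

apply_moves --commands "0 0.001 0.002 -0.0115 0 0 0;0 0 0 0 0 0 0;0 0 0 0 0 0 0"

```text
t: 4.62
tcp_pos: [0.468, 0.0091, 0.0456]
tcp_rot: [-0.016, 3.14, 0.0]
force: [-0.4, -0.5, 0.3]
finger_gap: 0.0112
finger_force: 40.1
```

Run:
```python
from station import r
import cv2,pickle
d=r.read_camera("wrist");pickle.dump(d,open("w2.pkl","wb"));cv2.imwrite("pics/w2.png",d["pixels"][:,:,::-1])
o=r.observe();print(o["tcp_pos"],o["force"])
```

```text
[0.46806905 0.00918101 0.04572426] [-0.24903792  0.06988885 -0.38533229]
```

View pics/w2.png

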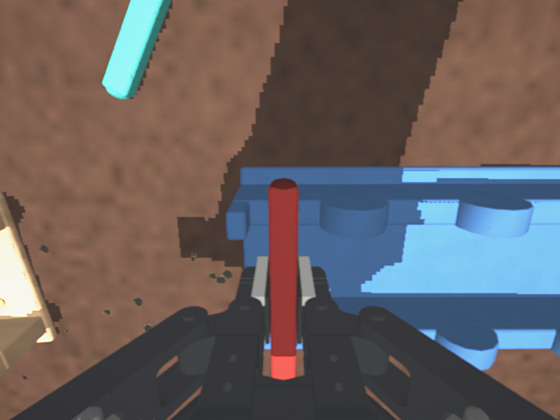

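The picture shows the wax (column 284) centred in the first blue notch (between the end post at about 248 and the hump at about 322), across both rails. Releasing.

apply_moves --commands "0 0 0 -0.003 0 0 0;0 0 0 0 0 0 0;0.04 0 0 0 0 0 0;0.04 0 0 0 0 0 0;0.04 0 0 0 0 0 0;0.04 0 0 0.03 0 0 0;0.04 0 0 0.04 0 0 0;0.04 0 0 0.04 0 0 0;0.04 0 0 0 0 0 0"

```text
t: 5.42
tcp_pos: [0.4725, 0.0098, 0.158]
tcp_rot: [-0.016, 3.128, 0.006]
force: [1.3, -0.8, -0.5]
finger_gap: 0.0403
finger_force: 0.0
```

Run:
```python
from station import r
import cv2,pickle
d=r.read_camera("wrist");cv2.imwrite("pics/w3.png",d["pixels"][:,:,::-1])
o=r.observe();print(o["tcp_pos"],o["tcp_rot"])
```

```text
[0.47061543 0.01020473 0.15540352] [-0.01759682  3.13198153  0.00567773]
```

View pics/w3.png

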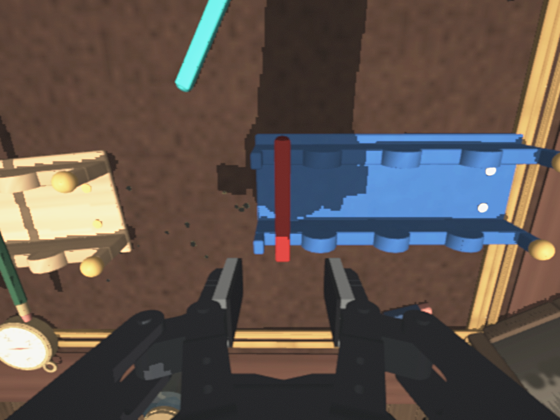

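Run:
```python
from h import *
from station import r
d=r.read_camera("wrist")
p=d["pixels"].astype(int);m=((p[...,0]>70)&(p[...,1]<60)&(p[...,2]<60)&(p[...,0]>2*p[...,1]+20)).astype(np.uint8)
m[:120]=0;m[270:]=0;m[:,:265]=0;m[:,300:]=0
ys,xs=np.nonzero(m);print(ys.min(),ys.max(),xs.min(),xs.max())
q=ray(d,[(282,ys.min()+6),(283,ys.max())],.046);print(q,q.mean(0))
q=ray(d,[(490,171),(483,208)],.006);print(q.mean(0))
```

```text
144 240 274 288
[[0.42332077 0.00943241 0.046     ]
 [0.49434187 0.01095748 0.046     ]] [0.45883132 0.01019495 0.046     ]
[0.46243523 0.19020435 0.006     ]
```

apply_moves --commands "0.04 0.003 -0.039 0 0 0 0.02;0.04 0.003 -0.039 0 0 0 0.02;0.04 0.003 -0.039 0 0 0 0.02;0.04 0.003 -0.039 0 0 0 0.015;0.04 0.004 -0.039 0 0 0 0;0.04 0.004 -0.039 0 0 0 0;0.04 0 0 -0.04 0 0 0;0.04 0 0 -0.04 0 0 0;0.04 0 0 0 0 0 0;0.04 0 0 0 0 0 0"

```text
t: 6.35
tcp_pos: [0.4827, -0.2231, 0.0675]
tcp_rot: [0.134, -3.129, -0.004]
force: [0.1, 0.5, 0.8]
finger_gap: 0.0399
finger_force: 0.0
```

apply_moves --commands "0.04 0.006 -0.001 -0.0275 0 0 0;0.04 0 0 0 0 0 0;0.04 0 0 0 0 0 0;0 0 0 0 0 0 0;0 0 0 0 0 0 0;0 0 0 0 0 0 0;0 0 0 0 0 0 0;0 0 0 0 0 0 0"

```text
t: 7.02
tcp_pos: [0.4941, -0.2255, 0.0458]
tcp_rot: [-0.135, 3.136, 0.0]
force: [-1.6, 0.7, 7.8]
finger_gap: 0.0087
finger_force: 40.8
```

apply_moves --commands "0 0 0 0.03 0 0 0;0 0 0 0.04 0 0 0;0 -0.003 0.037 0.01 0 0 -0.02;0 -0.003 0.037 0 0 0 -0.02;0 -0.003 0.037 0 0 0 -0.02;0 -0.003 0.037 0 0 0 -0.015;0 -0.003 0.037 0 0 0 0;0 -0.003 0.037 0 0 0 0;0 -0.003 0.037 0 0 0 0;0 -0.004 0.036 0 0 0 0"

```text
t: 7.85
tcp_pos: [0.4677, 0.0717, 0.1245]
tcp_rot: [-0.018, 3.14, 0.002]
force: [1.7, 0.1, 0.8]
finger_gap: 0.0087
finger_force: 39.8
```

apply_moves --commands "0 0 0 0 0 0 0;0 0 0 -0.04 0 0 0;0 0 0 -0.015 0 0 0;0 0 0 0 0 0 0;0 0 0 0 0 0 0"

```text
t: 8.27
tcp_pos: [0.4672, 0.0691, 0.0686]
tcp_rot: [0.017, -3.14, 0.001]
force: [0.4, -0.2, 1.3]
finger_gap: 0.0086
finger_force: 39.9
```

```bash
cat > look.py <<'E'
from station import r
import cv2,sys
d=r.read_camera("wrist");cv2.imwrite(f"pics/{sys.argv[1]}.png",d["pixels"][:,:,::-1])
o=r.observe();print(o["tcp_pos"],o["tcp_rot"],o["force"])
E
python3 look.py w4
```

```text
[0.46841379 0.06921118 0.06952577] [-1.61516688e-02  3.14059664e+00  1.72168287e-05] [ 0.16715796 -0.48552057  0.94635283]
```

View pics/w4.png

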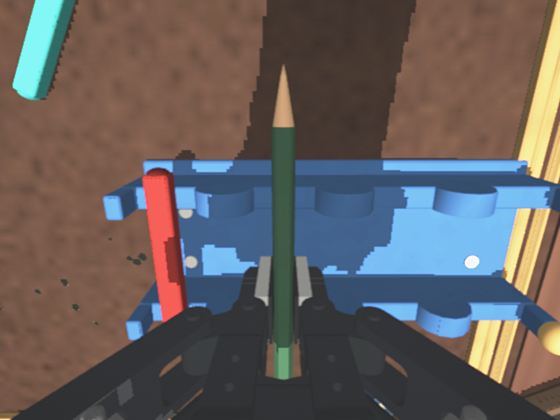

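The green pencil (column 284) is over the gap between the humps (252 and 315), straight. Lowering and releasing.

apply_moves --commands "0 -0.002 0.0005 -0.021 0 0 0;0 0 0 -0.003 0 0 0;0 0 0 0 0 0 0;0 0 0 0 0 0 0;0.04 0 0 0 0 0 0;0.04 0 0 0 0 0 0;0.04 0 0 0 0 0 0"

```text
t: 8.9
tcp_pos: [0.4662, 0.0702, 0.0452]
tcp_rot: [-0.017, 3.141, 0.001]
force: [0.6, -0.5, 0.2]
finger_gap: 0.0398
finger_force: 0.0
```

apply_moves --commands "0.04 0 0 0.03 0 0 0;0.04 0 0 0.04 0 0 0;0.04 0 0 0.04 0 0 0;0.04 0 0 0 0 0 0"

```text
t: 9.23
tcp_pos: [0.4716, 0.0709, 0.1617]
tcp_rot: [-0.016, 3.129, 0.009]
force: [1.4, -0.4, 0.2]
finger_gap: 0.0399
finger_force: 0.0
```

```bash
python3 look.py w5
```

```text
[0.46962947 0.07115117 0.15907238] [-0.01753412  3.13239865  0.00791098] [-0.64735667 -0.56866895  0.52281345]
```

View pics/w5.png

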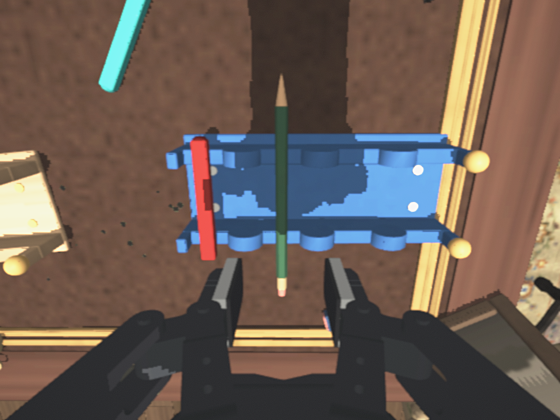

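Both lie well in their notches. On to the plain pencil.

apply_moves --commands "0.04 0.003 -0.0388 0 0 0 0.02;0.04 0.003 -0.0388 0 0 0 0.02;0.04 0.003 -0.0388 0 0 0 0.02;0.04 0.003 -0.0388 0 0 0 0.02;0.04 0.003 -0.0388 0 0 0 0;0.04 0.003 -0.0388 0 0 0 0;0.04 0.003 -0.0388 0 0 0 0;0.04 0.003 -0.0388 0 0 0 0;0.04 0.002 -0.0388 0 0 0 0;0.04 0 0 -0.03 0 0 0"

```text
t: 10.12
tcp_pos: [0.4935, -0.2921, 0.1299]
tcp_rot: [-0.125, 3.129, -0.021]
force: [1.1, -1.3, 1.1]
finger_gap: 0.0399
finger_force: 0.0
```

apply_moves --commands "0.04 0 0 -0.04 0 0 0;0.04 0 0 -0.015 0 0 0;0.04 0 0 0 0 0 0;0.04 0 0 0 0 0 0"

```text
t: 10.45
tcp_pos: [0.4906, -0.2779, 0.0685]
tcp_rot: [0.144, -3.135, -0.002]
force: [0.1, -0.2, 0.6]
finger_gap: 0.0401
finger_force: 0.0
```

apply_moves --commands "0.04 0.002 -0.0005 -0.0265 0 0 0;0.04 0 0 0 0 0 0;0.04 0 0 0 0 0 0;0 0 0 0 0 0 0;0 0 0 0 0 0 0;0 0 0 0 0 0 0;0 0 0 0 0 0 0;0 0 0 0 0 0 0"

```text
t: 11.12
tcp_pos: [0.4951, -0.28, 0.0451]
tcp_rot: [-0.143, 3.136, -0.001]
force: [-0.4, 0.5, 7.4]
finger_gap: 0.0085
finger_force: 40.7
```

apply_moves --commands "0 0 0 0.03 0 0 0;0 0 0 0.04 0 0 0;0 -0.003 0.0375 0.01 0 0 -0.02;0 -0.003 0.0375 0 0 0 -0.02;0 -0.003 0.0375 0 0 0 -0.02;0 -0.003 0.0375 0 0 0 -0.02;0 -0.003 0.0375 0 0 0 0;0 -0.003 0.0375 0 0 0 0;0 -0.003 0.0375 0 0 0 0;0 -0.003 0.0375 0 0 0 0"

```text
t: 11.95
tcp_pos: [0.4694, 0.0222, 0.1237]
tcp_rot: [-0.017, 3.141, 0.001]
force: [0.7, 0.3, 0.5]
finger_gap: 0.0085
finger_force: 39.8
```

apply_moves --commands "0 -0.002 0.037 0 0 0 0;0 -0.002 0.037 0 0 0 0;0 -0.001 0.035 0 0 0 0;0 0 0 -0.03 0 0 0;0 0 0 -0.025 0 0 0;0 0 0 0 0 0 0;0 0 0 0 0 0 0;0 0 0 0 0 0 0"

```text
t: 12.62
tcp_pos: [0.4657, 0.1287, 0.0693]
tcp_rot: [-0.015, 3.14, 0.0]
force: [0.3, 0.5, 0.8]
finger_gap: 0.0082
finger_force: 39.8
```

```bash
python3 look.py w6
```

```text
[0.46619217 0.12882848 0.06969985] [-1.43005416e-02  3.13918909e+00  1.38899419e-03] [-0.21878016 -1.01396585 -0.0276058 ]
```

View pics/w6.png

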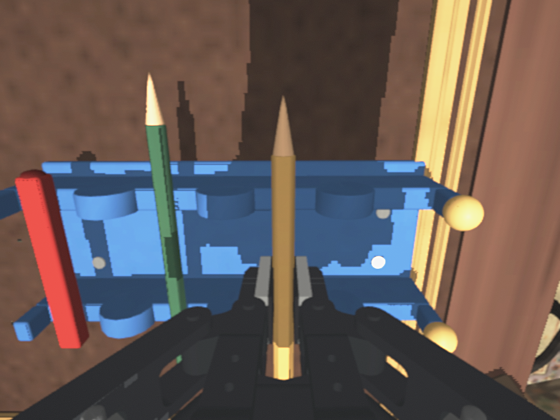

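The plain pencil (column 284) sits midway between the humps (255 and 316). Lowering and releasing.

apply_moves --commands "0 -0.001 0.0005 -0.021 0 0 0;0 0 0 -0.003 0 0 0;0 0 0 0 0 0 0;0 0 0 0 0 0 0;0.04 0 0 0 0 0 0;0.04 0 0 0 0 0 0;0.04 0 0 0 0 0 0;0.04 0 0 0.03 0 0 0;0.04 0 0 0.04 0 0 0;0.04 0 0 0.04 0 0 0"

```text
t: 13.5
tcp_pos: [0.4626, 0.1291, 0.1545]
tcp_rot: [0.017, -3.138, 0.005]
force: [0.0, 0.8, 0.7]
finger_gap: 0.0406
finger_force: 0.0
```

apply_moves --commands "0.04 0 0 0 0 0 0;0.04 0 0 0 0 0 0"

```text
t: 13.67
tcp_pos: [0.4659, 0.1311, 0.1569]
tcp_rot: [-0.018, 3.136, 0.007]
force: [-0.5, -0.5, -0.8]
finger_gap: 0.0401
finger_force: 0.0
```

```bash
python3 look.py w7
```

```text
[0.46418602 0.13062038 0.15513454] [-0.01821688  3.14022651  0.00337326] [ 0.63631251 -0.87039443 -0.80646006]
```

View pics/w7.png

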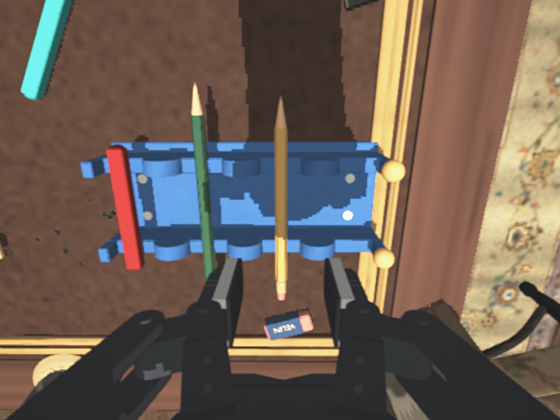

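Three in place. Now red.

apply_moves --commands "0.04 0.003 -0.039 0 0 0 0.02;0.04 0.003 -0.039 0 0 0 0.02;0.04 0.003 -0.039 0 0 0 0.02;0.04 0.003 -0.039 0 0 0 0.02;0.04 0.003 -0.039 0 0 0 0.015;0.04 0.003 -0.039 0 0 0 0;0.04 0.003 -0.039 0 0 0 0;0.04 0.003 -0.039 0 0 0 0;0.04 0.003 -0.039 0 0 0 0;0.04 0.003 -0.039 0 0 0 0"

```text
t: 14.55
tcp_pos: [0.4921, -0.261, 0.1519]
tcp_rot: [0.166, -3.133, -0.003]
force: [0.9, 0.7, 0.3]
finger_gap: 0.0404
finger_force: 0.0
```

apply_moves --commands "0.04 0.003 -0.039 0 0 0 0;0.04 0.003 -0.039 0 0 0 0;0.04 0 0 0 0 0 0;0.04 0 0 -0.03 0 0 0;0.04 0 0 -0.04 0 0 0;0.04 0 0 -0.015 0 0 0;0.04 0 0 0 0 0 0;0.04 0 0 0 0 0 0"

```text
t: 15.22
tcp_pos: [0.4983, -0.337, 0.0676]
tcp_rot: [0.166, -3.133, -0.003]
force: [-0.1, -0.7, 1.7]
finger_gap: 0.0396
finger_force: 0.0
```

apply_moves --commands "0.04 0.002 -0.002 -0.0255 0 0 0;0.04 0 0 0 0 0 0;0.04 0 0 0 0 0 0;0 0 0 0 0 0 0;0 0 0 0 0 0 0;0 0 0 0 0 0 0;0 0 0 0 0 0 0;0 0 0 0 0 0 0"

```text
t: 15.88
tcp_pos: [0.5029, -0.3407, 0.0456]
tcp_rot: [-0.167, 3.135, -0.001]
force: [-1.2, 1.2, 6.3]
finger_gap: 0.0088
finger_force: 40.6
```

apply_moves --commands "0 0 0 0.03 0 0 0;0 0 0 0.04 0 0 0;0 -0.003 0.038 0.01 0 0 -0.02;0 -0.003 0.038 0 0 0 -0.02;0 -0.003 0.038 0 0 0 -0.02;0 -0.003 0.038 0 0 0 -0.02;0 -0.003 0.038 0 0 0 -0.015;0 -0.003 0.038 0 0 0 0;0 -0.003 0.038 0 0 0 0;0 -0.003 0.038 0 0 0 0"

```text
t: 16.72
tcp_pos: [0.4773, -0.0342, 0.124]
tcp_rot: [-0.017, 3.141, 0.001]
force: [1.6, 0.4, -0.2]
finger_gap: 0.0085
finger_force: 39.7
```

apply_moves --commands "0 -0.003 0.038 0 0 0 0;0 -0.003 0.038 0 0 0 0;0 -0.003 0.038 0 0 0 0;0 -0.003 0.038 0 0 0 0;0 -0.002 0.037 0 0 0 0;0 -0.001 0.037 0 0 0 0;0 0 0 0 0 0 0;0 0 0 -0.03 0 0 0;0 0 0 0 0 0 0;0 0 0 0 0 0 0"

```text
t: 17.55
tcp_pos: [0.4615, 0.189, 0.0929]
tcp_rot: [0.017, -3.138, 0.004]
force: [0.1, 0.4, 0.7]
finger_gap: 0.0086
finger_force: 39.7
```

```bash
python3 look.py w8
```

```text
[0.46263903 0.18902031 0.09382854] [ 1.56364567e-02 -3.14075184e+00  1.54323260e-03] [-0.37547737 -0.92563349  0.03228624]
```

View pics/w8.png

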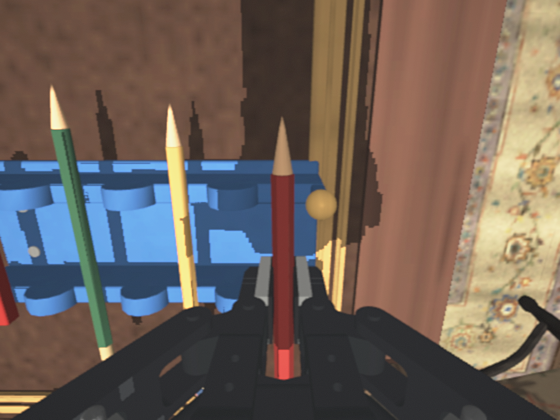

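Red (column 284) sits between the last hump (258) and the knob (306). Lowering and releasing.

apply_moves --commands "0 0.001 0.0005 -0.03 0 0 0;0 0 0 -0.0155 0 0 0;0 0 0 -0.002 0 0 0;0 0 0 0 0 0 0;0 0 0 0 0 0 0;0.036 0 0 0 0 0 0;0.036 0 0 0 0 0 0;0.036 0 0 0 0 0 0;0.036 0 0 0.03 0 0 0;0.036 0 0 0.04 0 0 0"

```text
t: 18.43
tcp_pos: [0.4609, 0.1893, 0.1146]
tcp_rot: [0.018, -3.135, 0.008]
force: [0.8, 1.0, 1.1]
finger_gap: 0.036
finger_force: 0.0
```

apply_moves --commands "0.036 0 0 0.04 0 0 0;0.036 0 -0.03 0.04 0 0 0;0.036 0 -0.04 0.01 0 0 0;0.036 0 -0.03 0 0 0 0;0.036 0 0 0 0 0 0;0.036 0 0 0 0 0 0;0.036 0 0 0 0 0 0"

```text
t: 19.02
tcp_pos: [0.4636, 0.096, 0.1996]
tcp_rot: [0.017, -3.141, -0.002]
force: [-0.4, -0.2, -0.5]
finger_gap: 0.0359
finger_force: 0.0
```

```bash
python3 look.py w9
python3 - <<'E'
from h import *
from station import r
d=r.read_camera("wrist");im=cv2.resize(d["pixels"][:,:,::-1],None,fx=1.42,fy=1.42);cv2.imwrite("pics/w10.png",im)
import pickle;pickle.dump(d,open("w10.pkl","wb"))
E
```

```text
[0.46359986 0.09661641 0.19944776] [ 1.97764165e-02 -3.14116297e+00 -7.43761923e-04] [-0.61249868  0.16232528 -0.19300035]
```

View pics/w10.png

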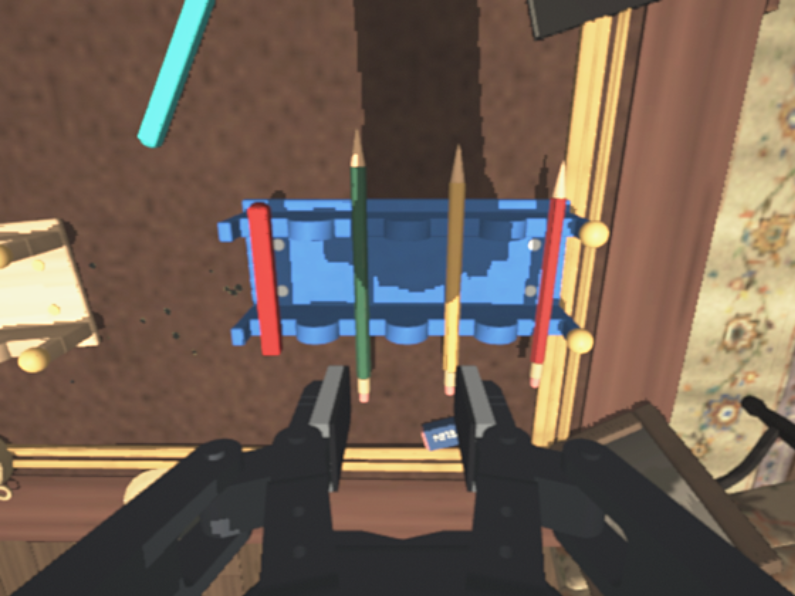

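All four sticks lie across both rails. I'll check their middles numerically before handing in.

Run:
```python
from h import *
import pickle
d=pickle.load(open("w10.pkl","rb"))
for n,a,z in [("wax",[(259,207),(270,352)],.046),("green",[(358,130),(363,400)],.043),("plain",[(459,147),(450,393)],.043),("red",[(563,162),(536,385)],.043),("screws",[(279,245),(283,291),(534,245),(531,291)],.006)]:
    q=ray(d,np.array(a)/1.42,z);print(n,q.mean(0)[:2].round(4),np.linalg.norm(q[0]-q[-1]).round(3))
```

```text
wax [0.4669 0.0097] 0.096
green [0.4635 0.0705] 0.178
plain [0.4646 0.1303] 0.163
red [0.465  0.1909] 0.148
screws [0.4667 0.1003] 0.184
```

Each stick's middle is within about 4 mm of its target. Handing in.

```bash
python3 -c "
from station import r
print(r.job_done())"
```

```text
the job is handed in; nothing more can be done
None
```

The four sticks now lie in the blue rest in reversed order: from its plain end, sealing wax, green, plain, red. Each middle measured within about 4 mm of target, and the job is handed in; the station returned no verdict.

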